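# Line up the graphite plugs by size on the stand board

## Task

Stand the four graphite plugs upright in a row on the board's cork pads in order of size, the smallest on the pad next to the upright steel peg and the largest on the pad farthest from it. Centre each plug on its pad, let none of them topple on the way, and let go of them all.

Things in the scene. Friction and masses are not known exactly. Their poses are not given: they have to be found in the camera images.
- plug_32_mid (a point): smallest of four graphite neck plugs, standing upright on its flat foot: dark grey disc 32 mm across and 30 mm high, a thin steel neck above it, and on top an upright cylindrical beech knob 24 mm across and 30 mm high to grip it by; 72 mm high in all, 100 g give or take a fifth. The point is on its axis half-way up, 36 mm above its underside; the knob reaches from 6 mm to 36 mm above the point. Its z axis points up.
- plug_42_mid (a point): second smallest of four graphite neck plugs, standing upright on its flat foot: dark grey disc 42 mm across and 30 mm high, a thin steel neck above it, and on top an upright cylindrical beech knob 24 mm across and 30 mm high to grip it by; 72 mm high in all, 140 g give or take a fifth. The point is on its axis half-way up, 36 mm above its underside; the knob reaches from 6 mm to 36 mm above the point. Its z axis points up.
- plug_52_mid (a point): second largest of four graphite neck plugs, standing upright on its flat foot: dark grey disc 52 mm across and 30 mm high, a thin steel neck above it, and on top an upright cylindrical beech knob 24 mm across and 30 mm high to grip it by; 72 mm high in all, 190 g give or take a fifth. The point is on its axis half-way up, 36 mm above its underside; the knob reaches from 6 mm to 36 mm above the point. Its z axis points up.
- plug_62_mid (a point): largest of four graphite neck plugs, standing upright on its flat foot: dark grey disc 62 mm across and 30 mm high, a thin steel neck above it, and on top an upright cylindrical beech knob 24 mm across and 30 mm high to grip it by; 72 mm high in all, 250 g give or take a fifth. The point is on its axis half-way up, 36 mm above its underside; the knob reaches from 6 mm to 36 mm above the point. Its z axis points up.
- pad_a: first (end) of four equal round cork pads with a thin dark rim, in a straight row 80 mm apart on the beech board; 68 mm cork, 3 mm thick. Fixed. Origin at the centre of its underside, on the board's top face (12 mm above the bench), so a plug stands on it 3 mm above the origin. Its y axis runs along the row from pad a to pad d, its x axis across the row to the far edge, where a lip rises 6 mm above the board's top.
- pad_b: second of four equal round cork pads with a thin dark rim, in a straight row 80 mm apart on the beech board; 68 mm cork, 3 mm thick. Fixed. Origin at the centre of its underside, on the board's top face (12 mm above the bench), so a plug stands on it 3 mm above the origin. Its y axis runs along the row from pad a to pad d, its x axis across the row to the far edge, where a lip rises 6 mm above the board's top.
- pad_c: third of four equal round cork pads with a thin dark rim, in a straight row 80 mm apart on the beech board; 68 mm cork, 3 mm thick. Fixed. Origin at the centre of its underside, on the board's top face (12 mm above the bench), so a plug stands on it 3 mm above the origin. Its y axis runs along the row from pad a to pad d, its x axis across the row to the far edge, where a lip rises 6 mm above the board's top.
- pad_d: fourth (other end) of four equal round cork pads with a thin dark rim, in a straight row 80 mm apart on the beech board; 68 mm cork, 3 mm thick. Fixed. Origin at the centre of its underside, on the board's top face (12 mm above the bench), so a plug stands on it 3 mm above the origin. Its y axis runs along the row from pad a to pad d, its x axis across the row to the far edge, where a lip rises 6 mm above the board's top.
- end_peg: upright turned dark steel peg, 20 mm across and 26 mm high, fixed to the board at one end of the row, 48 mm beyond the centre of the end pad beside it; it stands at either end, differing from start to start (a flat brass plate is at the other end). Origin at the centre of its underside.

How it is judged (in metres and radians):
At the end, for the whole second after the job is handed in: Counting from the pad beside the upright steel peg, the four pads carry the plugs of 32, 42, 52 and 62 mm in that order; each stands upright (within 0.1 rad) on its pad, within 12 mm of the pad's centre, released and at rest (((horizontal distance between end_peg and pad_a below 0.1 m and horizontal distance between plug_32_mid and pad_a below 0.012 m and horizontal distance between plug_42_mid and pad_b below 0.012 m and horizontal distance between plug_52_mid and pad_c below 0.012 m and horizontal distance between plug_62_mid and pad_d below 0.012 m) or (horizontal distance between end_peg and pad_d below 0.1 m and horizontal distance between plug_32_mid and pad_d below 0.012 m and horizontal distance between plug_42_mid and pad_c below 0.012 m and horizontal distance between plug_52_mid and pad_b below 0.012 m and horizontal distance between plug_62_mid and pad_a below 0.012 m)) and angle between each of plug_32_mid, plug_42_mid, plug_52_mid, plug_62_mid's own z axis and vertical below 0.1 rad and height (world z) of plug_32_mid between 0.047 and 0.056 m and linear speed of each of plug_32, plug_42, plug_52, plug_62 below 0.02 m/s and height (world z) of plug_42_mid between 0.047 and 0.056 m and height (world z) of plug_52_mid between 0.047 and 0.056 m and height (world z) of plug_62_mid between 0.047 and 0.056 m); the robot touches nothing.
It fails at once if a plug is toppled (angle between any of plug_32_mid, plug_42_mid, plug_52_mid, plug_62_mid's own z axis and vertical above 0.9 rad).
It also fails if it takes over 99 s, if anything falls off the work surface, if the arm or the gripper's body presses on something with over 40 N, if the wrist force passes 120 N, or if a joint passes its speed limit or range.

## Robot

A 6-joint arm with a two-finger parallel gripper is mounted at the origin on a cart in front of the work surface, level with it; the furniture and walls round the work are solid. World frame = base frame: x ahead of the robot, y to its left, z up, the work surface at z = 0. Lengths are in mm, angles in rad, forces in N, time in s.
With the tool pointing down it reaches from about 350 to 975 mm from the base axis. Payload 7.1 kg.
Tool frame: the origin (TCP) lies at the very end of the fingers, on their centre line; the grasp point (between the pads) lies 19 mm behind it; z points along the fingers, y is the direction in which the jaws open and shut (so a half turn about z gives the same grasp; the last joint's range is limited). The gripper opens to 88 mm and grips with 3 to 60 N. Pads are 20 mm wide; open, the fingers measure 115 mm over their backs; the gripper's body (75 mm by 178 mm) begins 61 mm behind the grasp point.
Start: joints at [1.301, 0.423, 1.63, -0, 1.089, -0.019], TCP at [155.08, 605.438, 222.675] pointing down, gripper open.
Joint ranges: [-3, 3], [-0.9, 2.11], [0.09, 2.58], [-1.31, 4.45], [0.11, 2.69], [-2.54, 2.54]. Speed limits (rad/s): [2.39, 2.39, 3.01, 3.14, 3.14, 3.14].

## Interface

Orientations are given as a rotation vector (axis times angle).
In Python, from workcell import ctrl, imaging gives the robot as it stands. The module is installed in compiled form; this text tells all that it offers.
- The arm moves only by the shell command python3 -m pendant 'ROWS'. ROWS is JSON, a list of rows, each an object with "turn": the turn, a rotation vector about the world's x, y, z in rad, a list of three; "dp": the shift along the world's x, y, z in m, a list of three; "claw": the finger opening in m, from 0 to 0.0878. A call has 1 to 8 rows; each row is the pose to reach, as a shift and turn from the pose commanded when the call began; what a row does not reach only later rows make up. A row lasts 1/10 s, in which the tool goes at most 50 mm and 8.59 degrees, less where a joint would pass 70% of its speed; a pose out of reach is approached as far as the arm can. A call with a gripper value outside its range is refused whole. The fingers move at their own pace and stop on an object; the grip force is fixed at half the most. Time passes only in rows, so rows that repeat a pose let the fingers close. It gives the time, the measured TCP pose, the force and the opening at its end, in the units of the state.
- ctrl.get_obs(): the state, without advancing time (a new reading comes with each control period).
- imaging.get_image(name): name is "side" or "top"; returns a dict with "pixels" (384x512x3 uint8, blue, green, red), "fov_y" (degrees; the focal length in pixels is half the picture's height over the tangent of half this angle, whatever the lens; pixels are square), "cx", "cy" (the principal point, pixels), "k1" (the pictures are not rectified: a ray, as slopes to the right and down, at radius r is drawn at 1 + k1 r^2 times it, then the intrinsics apply), "xyz" and "rotation" of the camera in the world. Camera axes: x right, y up, looking along -z (the intrinsics and any distortion apply to the point x, -y, -z); pixel columns grow to the right and rows downward; lengths in mm; the calibration is good to about 2 mm. A picture is of the moment at which its call begins. There is no depth.
- ctrl.close_job(): hands the job in, once; it reports no verdict.
The state is a dict: "t": time; "qpos": joint angles; "qvel": joint speeds; "joint_torque": joint torques, N m; "ee_pos": TCP position; "orientation": TCP orientation; "ft_force": force on the tool from outside, world axes, zero at the start; "moment": the same for the moment, N m; "width": finger opening in mm.
Only numpy, scipy, OpenCV 4.12 (cv2) and the standard library are available. Lean on these libraries where they do the work, as an engineer would, in place of code of your own. Each camera call takes 0.05 s, during which the arm holds its last target.

## Working session

There is one attempt and no reset: what is moved stays moved. The work goes in short steps, Python scripts to look and compute and a shell command to move; the robot and the scene stay as the last step left them, time stands still between calls to the robot, and variables do not carry over. Pictures are saved under pics/ and viewed, and the job is handed in when it is done.

```bash
mkdir -p pics
cat > h.py <<'E'
import numpy as np, cv2
from workcell import ctrl, imaging
def snap(n,f):
    im=imaging.get_image(n); cv2.imwrite('pics/'+f,im['pixels']); return im
E
python3 - <<'E'
from h import *
for n in('top','side'):
    im=snap(n,n+'0.png'); print({k:v for k,v in im.items() if k!='pixels'})
print(ctrl.get_obs())
E
```

```text
{'fov_y': 47.738342291392364, 'cx': 255.51260634539932, 'cy': 203.5172134108143, 'k1': -0.1336722597404245, 'xyz': array([ 407.5790416 ,   33.12289981, 1546.91328402]), 'rotation': array([ 0.06112525, -0.06884165, -1.5890572 ])}
{'fov_y': 53.86584037960751, 'cx': 249.59522807970873, 'cy': 198.4056175364495, 'k1': -0.04680080208103089, 'xyz': array([544.77546589, 979.1370543 , 522.90301998]), 'rotation': array([ 0.01570733, -1.66096788, -2.64419016])}
{'t': 0.1, 'qpos': array([ 1.30100787e+00,  4.23758881e-01,  1.63060484e+00, -9.22785228e-06,
        1.08860594e+00, -1.89753659e-02]), 'qvel': array([ 8.84036495e-04, -1.53077356e-03, -2.92956956e-04,  9.00976864e-05,
       -3.63493950e-03, -7.34084770e-04]), 'joint_torque': array([-3.32215641e-04, -5.45611382e+01, -2.74328381e+01,  6.45088521e-02,
        1.88644230e-02, -3.19250341e-05]), 'ee_pos': array([154.94843137, 604.96933045, 221.98632342]), 'orientation': array([-3.92913897e-01, -3.11673298e+00,  2.14222204e-03]), 'ft_force': array([ 0.42773642, -0.53138263,  0.12175941]), 'moment': array([ 0.00317817,  0.05166671, -0.00504875]), 'width': 87.7504500226057}
```

View pics/top0.png

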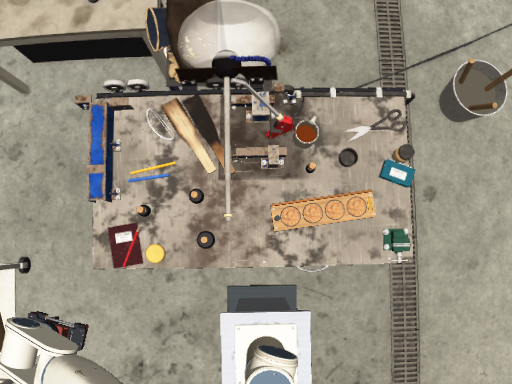

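View pics/side0.png

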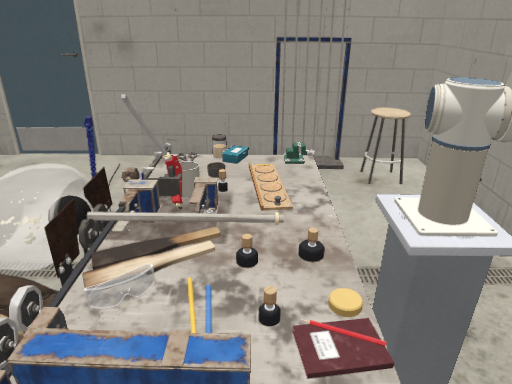

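Run:
```python
from h import *
a=cv2.imread('pics/top0.png'); b=cv2.imread('pics/side0.png')
cv2.imwrite('pics/t1.png',cv2.resize(a[100:280,80:420],(800,424),interpolation=cv2.INTER_CUBIC))
cv2.imwrite('pics/s1.png',cv2.resize(b[140:340,80:350],(800,593),interpolation=cv2.INTER_CUBIC))
```

```text
(no output)
```

View pics/t1.png

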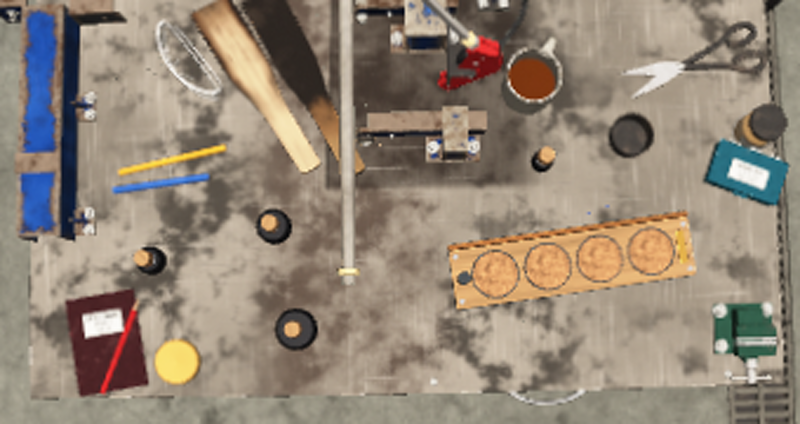

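View pics/s1.png

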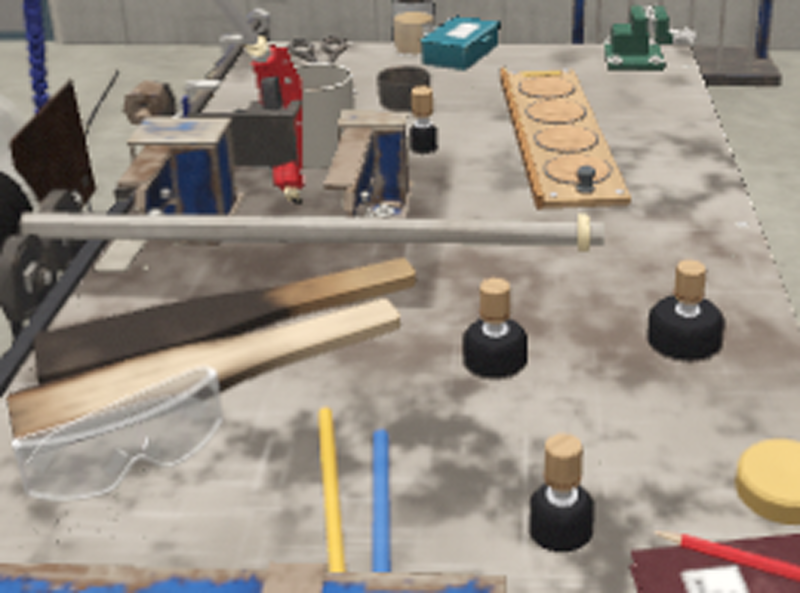

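```bash
cat >> h.py <<'E'
from scipy.spatial.transform import Rotation as R
def cam(im):
    h=im['pixels'].shape[0]; f=h/2/np.tan(np.radians(im['fov_y'])/2)
    return f,R.from_rotvec(im['rotation']).as_matrix(),np.array(im['xyz'])
def ray(im,uv):
    f,Rm,o=cam(im)
    K=np.array([[f,0,im['cx']],[0,f,im['cy']],[0,0,1]])
    p=cv2.undistortPoints(np.array([[uv]],float),K,np.array([im['k1'],0,0,0,0.]))[0,0]
    d=Rm@np.array([p[0],-p[1],-1]); return o,d/np.linalg.norm(d)
def onz(im,uv,z):
    o,d=ray(im,uv); return o+d*(z-o[2])/d[2]
def tri(i1,u1,i2,u2):
    o1,d1=ray(i1,u1);o2,d2=ray(i2,u2)
    s=np.linalg.lstsq(np.c_[d1,-d2],o2-o1,rcond=None)[0]
    a=o1+s[0]*d1;b=o2+s[1]*d2
    return (a+b)/2,np.linalg.norm(a-b)
def proj(im,X):
    f,Rm,o=cam(im); c=Rm.T@(np.array(X,float)-o); x,y=c[0]/-c[2],-c[1]/-c[2]; k=1+im['k1']*(x*x+y*y)
    return np.array([f*x*k+im['cx'],f*y*k+im['cy']])
def blobs(im,mask,box,amin=10):
    x0,y0,x1,y1=box; m=np.zeros_like(mask); m[y0:y1,x0:x1]=mask[y0:y1,x0:x1]
    n,l,st,c=cv2.connectedComponentsWithStats(m)
    return [(tuple(np.round(c[i],1)),st[i].tolist()) for i in range(1,n) if st[i][4]>=amin]
def wood(im):
    h=cv2.cvtColor(im['pixels'],cv2.COLOR_BGR2HSV); return cv2.inRange(h,(6,70,90),(24,255,255))
def dark(im): return cv2.inRange(cv2.cvtColor(im['pixels'],cv2.COLOR_BGR2GRAY),0,45)
E
python3 - <<'E'
from h import *
T=imaging.get_image('top');S=imaging.get_image('side')
tb=[(190,225,222,255),(182,182,210,208),(132,200,158,222),(302,156,322,178)]
sb=[(292,222,332,266),(230,230,265,272),(252,284,286,330),(212,165,232,195)]
for a,b in zip(tb,sb):
    w=blobs(T,wood(T),a);v=blobs(S,wood(S),b)
    print('wood',w,v)
    print('dark',blobs(T,dark(T),a),blobs(S,dark(S),b))
    if w and v:
        w=max(w,key=lambda q:q[1][4]);v=max(v,key=lambda q:q[1][4])
        print(tri(T,w[0],S,v[0]),onz(T,w[0],62),onz(S,v[0],57))
print('rod',tri(T,(227.5,220),S,(282.5,219)))
print('peg',onz(T,(277,217),38))
for p in [(290.5,215),(313,212),(335,210),(356.5,206.5)]: print(onz(T,p,15))
E
```

```text
wood [((np.float64(198.1), np.float64(228.1)), [195, 225, 7, 7, 28]), ((np.float64(208.8), np.float64(226.7)), [203, 225, 13, 6, 42]), ((np.float64(204.0), np.float64(239.1)), [201, 236, 7, 7, 45]), ((np.float64(206.6), np.float64(250.4)), [202, 248, 12, 7, 31])] [((np.float64(312.4), np.float64(234.7)), [307, 228, 11, 14, 133])]
dark [((np.float64(207.4), np.float64(239.0)), [198, 231, 17, 17, 65])] [((np.float64(310.6), np.float64(253.8)), [299, 244, 25, 17, 259])]
(array([411.32625399, 203.94232235,  55.06236813]), np.float64(0.6900403368864843)) [411.64771438 203.09209557  62.        ] [411.53833615 207.19923199  57.        ]
wood [((np.float64(194.0), np.float64(194.1)), [191, 191, 8, 7, 45])] [((np.float64(246.6), np.float64(240.8)), [242, 233, 10, 16, 143])]
dark [((np.float64(198.3), np.float64(197.1)), [190, 189, 14, 15, 57])] [((np.float64(247.0), np.float64(259.9)), [237, 251, 21, 16, 221])]
(array([567.19347459, 236.81844162,  56.46083009]), np.float64(0.6869164297188544)) [566.94421581 236.05437749  62.        ] [566.82483836 237.74401806  57.        ]
wood [((np.float64
[... 477 characters left out ...]
, 162, 7, 8, 46])] [((np.float64(222.0), np.float64(173.7)), [219, 169, 7, 11, 71])]
dark [((np.float64(308.5), np.float64(169.9)), [306, 166, 8, 7, 23])] [((np.float64(222.6), np.float64(186.7)), [219, 183, 8, 8, 59])]
(array([ 660.0057252 , -174.53124506,   56.09022505]), np.float64(0.7451510321052466)) [ 659.38127581 -173.70449509   62.        ] [ 659.39956926 -172.14535644   57.        ]
rod (array([476.70725806, 122.21065368,  51.77536339]), np.float64(1.4389948350079977))
peg [483.77224789 -49.39648399  38.        ]
[491.07373396 -98.64316097  15.        ]
[ 500.13108325 -178.92753114   15.        ]
[ 505.68153545 -257.86857376   15.        ]
[ 516.64785244 -335.90370362   15.        ]
```

Run:
```python
from h import *
T=imaging.get_image('top');S=imaging.get_image('side')
# pads in top: rectified upscaled, dark rim via contours
def pads(im,box,k=6):
    x0,y0,x1,y1=box
    c=cv2.resize(im['pixels'][y0:y1,x0:x1],None,fx=k,fy=k,interpolation=cv2.INTER_CUBIC)
    g=cv2.cvtColor(c,cv2.COLOR_BGR2GRAY)
    m=cv2.adaptiveThreshold(g,255,cv2.ADAPTIVE_THRESH_MEAN_C,cv2.THRESH_BINARY,k*12+1,-0)
    cs,_=cv2.findContours(m,cv2.RETR_CCOMP,cv2.CHAIN_APPROX_NONE)
    cv2.imwrite('pics/m%d.png'%x0,m)
    out=[]
    for q in cs:
        if len(q)<30: continue
        h=cv2.convexHull(q)
        if len(h)<6: continue
        (u,v),(a,b),t=cv2.fitEllipse(h)
        A=cv2.contourArea(h)
        if a/k>8 and b/k<50 and abs(A/(np.pi*a*b/4)-1)<.05: out.append(((u+.5)/k-.5+x0,(v+.5)/k-.5+y0,a/k,b/k))
    return out
for im,b in((T,(262,180,382,240)),(S,(240,155,300,215))):
    for p in pads(im,b): print(np.round(p,1),onz(im,p[:2],15).round(1))
for u,v in (((287,147.5),(216.7,178.8)),): print(tri(T,u,S,v))
o=ctrl.get_obs(); print(R.from_rotvec(o['orientation']).as_matrix().round(3))
```

```text
[289.9 215.9  18.2  18.5] [487.8 -96.6  15. ]
[312.3 212.7  17.7  18.6] [ 497.7 -176.4   15. ]
[334.3 209.4  17.3  18.3] [ 508.  -255.4   15. ]
[356.2 206.3  17.   18.1] [ 517.2 -334.9   15. ]
[312.2 212.6  21.7  22.2] [ 498.  -176.1   15. ]
[334.5 209.4  21.4  22.3] [ 507.7 -256.1   15. ]
[357.  206.2  21.2  24.4] [ 517.6 -337.6   15. ]
(array([693.47249977, -87.601885  ,  79.33770505]), np.float64(52.39338038319389))
[[-0.969  0.248 -0.   ]
 [ 0.248  0.969 -0.   ]
 [ 0.    -0.    -1.   ]]
```

```bash
python3 -m pendant '[{"dp":[0.013,-0.02,0],"turn":[0,0,0],"claw":0.05},{"dp":[0.034,-0.053,-0.01],"turn":[0,0,0],"claw":0.05},{"dp":[0.059,-0.092,-0.02],"turn":[0,0,0],"claw":0.05},{"dp":[0.084,-0.131,-0.03],"turn":[0,0,0],"claw":0.05},{"dp":[0.109,-0.170,-0.04],"turn":[0,0,0],"claw":0.05},{"dp":[0.134,-0.210,-0.05],"turn":[0,0,0],"claw":0.05},{"dp":[0.159,-0.249,-0.06],"turn":[0,0,0],"claw":0.05},{"dp":[0.178,-0.279,-0.06],"turn":[0,0,0],"claw":0.05}]'
python3 -m pendant '[{"dp":[0.02,-0.03,0],"turn":[0,0,0],"claw":0.05},{"dp":[0.042,-0.065,0],"turn":[0,0,0],"claw":0.05},{"dp":[0.062,-0.097,0],"turn":[0,0,0],"claw":0.05},{"dp":[0.074,-0.115,0],"turn":[0,0,0],"claw":0.05},{"dp":[0.0783,-0.122,0],"turn":[0,0,0],"claw":0.05},{"dp":[0.0783,-0.122,0],"turn":[0,0,0],"claw":0.05},{"dp":[0.0783,-0.122,0],"turn":[0,0,0],"claw":0.05}]'
python3 -c "
from h import *
for n in('top','side'): snap(n,n+'1.png')
print(ctrl.get_obs()['ee_pos'],ctrl.get_obs()['qpos'])
a=cv2.imread('pics/top1.png')[150:280,130:290]; b=cv2.imread('pics/side1.png')[120:320,170:400]
cv2.imwrite('pics/c1.png',np.hstack([cv2.resize(a,(370,300)),cv2.resize(b,(345,300))]))"
```

```text
t: 1.1
ee_pos: [333.3, 323.8, 161.7]
orientation: [-0.394, -3.116, 0.003]
ft_force: [-0.0, 0.9, 0.5]
width: 49.8
t: 1.8
ee_pos: [411.0, 205.0, 162.7]
orientation: [-0.393, -3.117, -0.0]
ft_force: [-0.6, -0.2, -0.3]
width: 50.0
[410.82903707 205.29179166 162.64762852] [ 4.37378655e-01  2.71917612e-01  2.03342119e+00  2.31981962e-04
  8.36398484e-01 -8.84049035e-01]
```

View pics/c1.png

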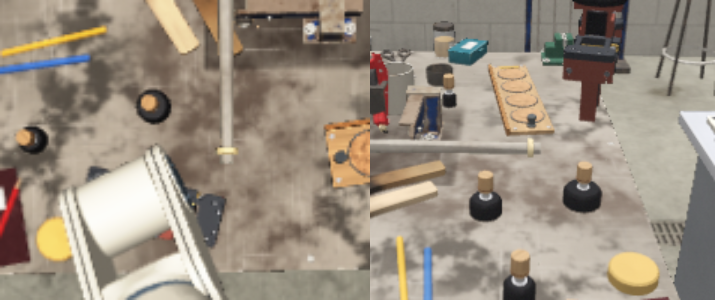

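```bash
python3 -m pendant '[{"dp":[0,0,-0.03],"turn":[0,0,0],"claw":0.05},{"dp":[0,0,-0.06],"turn":[0,0,0],"claw":0.05},{"dp":[0,0,-0.09],"turn":[0,0,0],"claw":0.05},{"dp":[0,0,-0.11],"turn":[0,0,0],"claw":0.05},{"dp":[0,0,-0.119],"turn":[0,0,0],"claw":0.05},{"dp":[0,0,-0.119],"turn":[0,0,0],"claw":0.05},{"dp":[0,0,-0.119],"turn":[0,0,0],"claw":0.05}]'
python3 -c "
from h import *
snap('side','side2.png')
cv2.imwrite('pics/c2.png',cv2.resize(cv2.imread('pics/side2.png')[180:280,230:380],(600,400)))"
```

```text
t: 2.6
ee_pos: [411.6, 205.0, 44.2]
orientation: [0.392, 3.117, 0.001]
ft_force: [-0.5, -0.0, 0.1]
width: 50.1
```

View pics/c2.png

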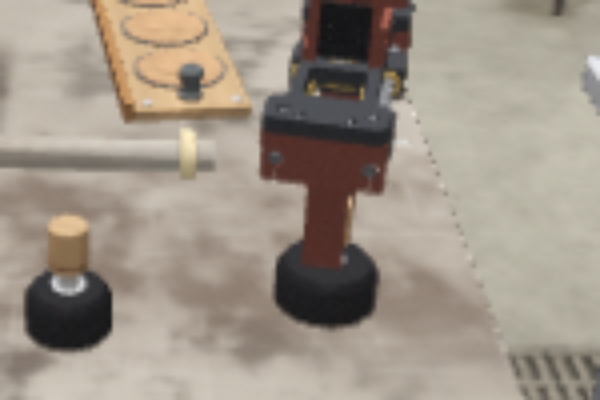

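```bash
python3 -m pendant '[{"dp":[0,0,0],"turn":[0,0,0],"claw":0.035},{"dp":[0,0,0],"turn":[0,0,0],"claw":0.025},{"dp":[0,0,0],"turn":[0,0,0],"claw":0.01},{"dp":[0,0,0],"turn":[0,0,0],"claw":0.01},{"dp":[0,0,0],"turn":[0,0,0],"claw":0.01},{"dp":[0,0,0],"turn":[0,0,0],"claw":0.01}]'
python3 -m pendant '[{"dp":[0,0,0.005],"turn":[0,0,0],"claw":0.01},{"dp":[0,0,0.02],"turn":[0,0,0],"claw":0.01},{"dp":[0,0,0.05],"turn":[0,0,0],"claw":0.01},{"dp":[0,0,0.09],"turn":[0,0,0],"claw":0.01},{"dp":[0,0,0.13],"turn":[0,0,0],"claw":0.01},{"dp":[0,0,0.15],"turn":[0,0,0],"claw":0.01},{"dp":[0,0,0.156],"turn":[0,0,0],"claw":0.01},{"dp":[0,0,0.156],"turn":[0,0,0],"claw":0.01}]'
python3 -c "
from h import *
snap('side','side3.png')
cv2.imwrite('pics/c3.png',cv2.resize(cv2.imread('pics/side3.png')[100:280,200:400],(600,540)))"
```

```text
t: 3.25
ee_pos: [411.6, 204.5, 44.0]
orientation: [0.393, 3.116, 0.0]
ft_force: [-1.0, -0.4, 5.5]
width: 23.4
t: 4.05
ee_pos: [411.4, 204.4, 199.9]
orientation: [0.393, 3.116, 0.001]
ft_force: [0.2, -0.6, -3.1]
width: 23.4
```

View pics/c3.png

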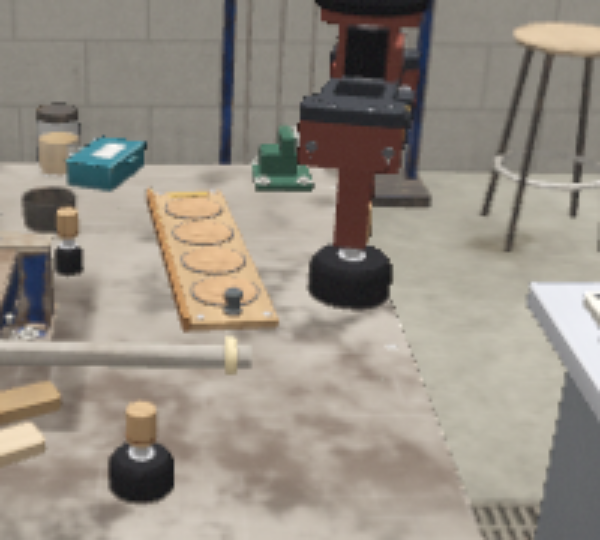

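```bash
python3 -m pendant '[{"dp":[0.002,-0.012,0],"turn":[0,0,0],"claw":0.01},{"dp":[0.007,-0.035,0],"turn":[0,0,0],"claw":0.01},{"dp":[0.014,-0.07,0],"turn":[0,0,0],"claw":0.01},{"dp":[0.022,-0.112,0],"turn":[0,0,0],"claw":0.01},{"dp":[0.031,-0.156,0],"turn":[0,0,0],"claw":0.01},{"dp":[0.040,-0.2,0],"turn":[0,0,0],"claw":0.01},{"dp":[0.048,-0.244,0],"turn":[0,0,0],"claw":0.01},{"dp":[0.056,-0.286,0],"turn":[0,0,0],"claw":0.01}]'
python3 -m pendant '[{"dp":[0.009,-0.044,0],"turn":[0,0,0],"claw":0.01},{"dp":[0.018,-0.088,0],"turn":[0,0,0],"claw":0.01},{"dp":[0.027,-0.132,0],"turn":[0,0,0],"claw":0.01},{"dp":[0.035,-0.175,0],"turn":[0,0,0],"claw":0.01},{"dp":[0.043,-0.215,0],"turn":[0,0,0],"claw":0.01},{"dp":[0.048,-0.24,0],"turn":[0,0,0],"claw":0.01},{"dp":[0.05,-0.2534,0],"turn":[0,0,0],"claw":0.01},{"dp":[0.05,-0.2534,0],"turn":[0,0,0],"claw":0.01}]'
python3 -m pendant '[{"dp":[0,0,-0.02],"turn":[0,0,0],"claw":0.01},{"dp":[0,0,-0.06],"turn":[0,0,0],"claw":0.01},{"dp":[0,0,-0.095],"turn":[0,0,0],"claw":0.01},{"dp":[0,0,-0.115],"turn":[0,0,0],"claw":0.01},{"dp":[0,0,-0.12],"turn":[0,0,0],"claw":0.01},{"dp":[0,0,-0.12],"turn":[0,0,0],"claw":0.01},{"dp":[0,0,-0.12],"turn":[0,0,0],"claw":0.01}]'
python3 -c "
from h import *
for n in('top','side'): snap(n,n+'4.png')
a=cv2.imread('pics/top4.png')[160:280,250:410]; b=cv2.imread('pics/side4.png')[120:220,200:340]
cv2.imwrite('pics/c4.png',np.hstack([cv2.resize(a,(400,300)),cv2.resize(b,(400,300))]))"
```

```text
t: 4.9
ee_pos: [466.1, -84.0, 198.1]
orientation: [-0.393, -3.114, -0.0]
ft_force: [1.4, 1.4, -1.8]
width: 23.4
t: 5.7
ee_pos: [516.3, -336.2, 198.0]
orientation: [-0.396, -3.114, -0.002]
ft_force: [-0.0, -0.9, -2.5]
width: 23.8
t: 6.4
ee_pos: [518.0, -334.8, 80.8]
orientation: [0.392, 3.116, -0.001]
ft_force: [0.2, 0.5, -2.1]
width: 23.3
```

View pics/c4.png

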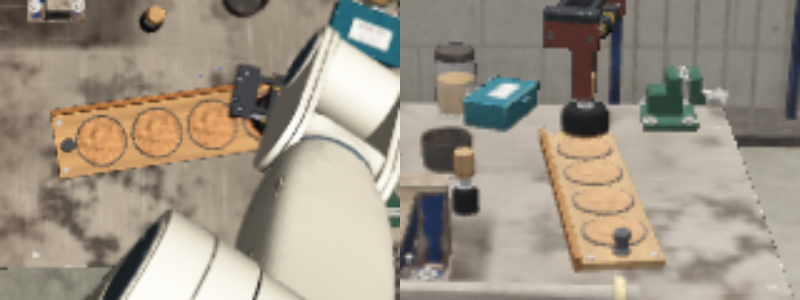

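```bash
python3 -c "
from h import *
S=imaging.get_image('side')
print(blobs(S,dark(S),(240,140,290,170)))
for x in(510,517.4,525): print(x,proj(S,(x,-335,52)))
"
```

```text
[((np.float64(274.9), np.float64(148.8)), [274, 143, 3, 11, 22]), ((np.float64(264.6), np.float64(160.5)), [257, 156, 16, 9, 111])]
510 [266.5178554  158.72512802]
517.4 [264.50265072 158.70667917]
525 [262.43327525 158.68784499]
```

```bash
python3 -m pendant '[{"dp":[0,0,-0.01],"turn":[0,0,0],"claw":0.01},{"dp":[0,0,-0.016],"turn":[0,0,0],"claw":0.01},{"dp":[0,0,-0.02],"turn":[0,0,0],"claw":0.01},{"dp":[0,0,-0.021],"turn":[0,0,0],"claw":0.01},{"dp":[0,0,-0.021],"turn":[0,0,0],"claw":0.01},{"dp":[0,0,-0.021],"turn":[0,0,0],"claw":0.01},{"dp":[0,0,-0.021],"turn":[0,0,0],"claw":0.01}]'
```

```text
t: 7.25
ee_pos: [517.1, -334.9, 58.8]
orientation: [-0.393, -3.116, -0.0]
ft_force: [-2.6, 1.1, 5.0]
width: 23.5
```

```bash
python3 -m pendant '[{"dp":[0,0,0],"turn":[0,0,0],"claw":0.03},{"dp":[0,0,0],"turn":[0,0,0],"claw":0.05},{"dp":[0,0,0],"turn":[0,0,0],"claw":0.05},{"dp":[0,0,0],"turn":[0,0,0],"claw":0.05},{"dp":[0,0,0.02],"turn":[0,0,0],"claw":0.05},{"dp":[0,0,0.06],"turn":[0,0,0],"claw":0.05},{"dp":[0,0,0.1],"turn":[0,0,0],"claw":0.05},{"dp":[0,0,0.12],"turn":[0,0,0],"claw":0.05}]'
python3 -m pendant '[{"dp":[0.001,0.015,0],"turn":[0,0,0],"claw":0.05},{"dp":[0.004,0.045,0],"turn":[0,0,0],"claw":0.05},{"dp":[0.008,0.09,0],"turn":[0,0,0],"claw":0.05},{"dp":[0.012,0.135,0],"turn":[0,0,0],"claw":0.05},{"dp":[0.016,0.18,0],"turn":[0,0,0],"claw":0.05},{"dp":[0.020,0.225,0],"turn":[0,0,0],"claw":0.05},{"dp":[0.024,0.27,0],"turn":[0,0,0],"claw":0.05},{"dp":[0.027,0.315,0],"turn":[0,0,0],"claw":0.05}]'
python3 -m pendant '[{"dp":[0.004,0.045,0],"turn":[0,0,0],"claw":0.05},{"dp":[0.008,0.09,0],"turn":[0,0,0],"claw":0.05},{"dp":[0.012,0.135,0],"turn":[0,0,0],"claw":0.05},{"dp":[0.016,0.18,0],"turn":[0,0,0],"claw":0.05},{"dp":[0.020,0.22,0],"turn":[0,0,0],"claw":0.05},{"dp":[0.0225,0.2478,0],"turn":[0,0,0],"claw":0.05},{"dp":[0.0225,0.2568,0],"turn":[0,0,0],"claw":0.05},{"dp":[0.0225,0.2568,0],"turn":[0,0,0],"claw":0.05}]'
python3 -c "
from h import *
for n in('top','side'): snap(n,n+'5.png')
a=cv2.imread('pics/top5.png')[160:280,250:410]; b=cv2.imread('pics/side5.png')[100:280,200:400]
cv2.imwrite('pics/c5.png',np.hstack([cv2.resize(a,(400,300)),cv2.resize(b,(400,360))[:300]]))"
```

```text
t: 8.05
ee_pos: [518.7, -335.8, 182.1]
orientation: [0.392, 3.113, -0.003]
ft_force: [0.4, -0.0, 0.5]
width: 50.3
t: 8.85
ee_pos: [543.0, -17.3, 177.1]
orientation: [-0.393, -3.115, -0.0]
ft_force: [0.1, -0.6, -0.9]
width: 49.9
t: 9.65
ee_pos: [565.5, 237.9, 177.2]
orientation: [-0.389, -3.115, 0.002]
ft_force: [-0.5, -0.4, -0.7]
width: 50.2
```

View pics/c5.png

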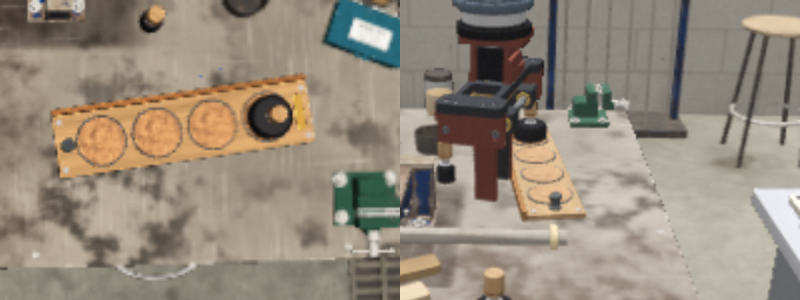

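```bash
python3 -m pendant '[{"dp":[0,0,-0.02],"turn":[0,0,0],"claw":0.05},{"dp":[0,0,-0.055],"turn":[0,0,0],"claw":0.05},{"dp":[0,0,-0.09],"turn":[0,0,0],"claw":0.05},{"dp":[0,0,-0.12],"turn":[0,0,0],"claw":0.05},{"dp":[0,0,-0.134],"turn":[0,0,0],"claw":0.05},{"dp":[0,0,-0.135],"turn":[0,0,0],"claw":0.05},{"dp":[0,0,-0.135],"turn":[0,0,0],"claw":0.05}]'
python3 -c "
from h import *
snap('side','side6.png')
cv2.imwrite('pics/c6.png',cv2.resize(cv2.imread('pics/side6.png')[180:280,180:330],(600,400)))"
```

```text
t: 10.45
ee_pos: [567.5, 236.4, 44.4]
orientation: [0.394, 3.116, 0.0]
ft_force: [1.2, -0.7, 0.4]
width: 50.3
```

View pics/c6.png

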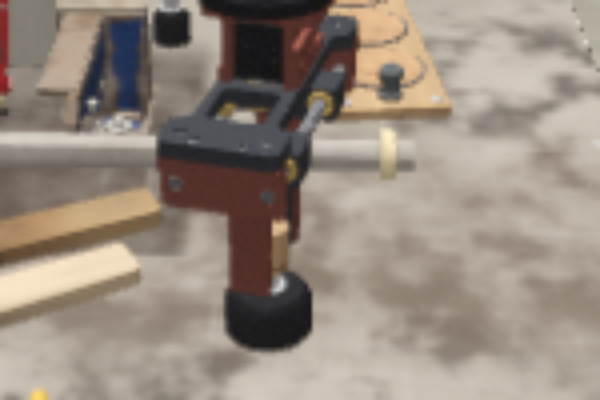

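```bash
python3 -m pendant '[{"dp":[0,0,0],"turn":[0,0,0],"claw":0.035},{"dp":[0,0,0],"turn":[0,0,0],"claw":0.025},{"dp":[0,0,0],"turn":[0,0,0],"claw":0.01},{"dp":[0,0,0],"turn":[0,0,0],"claw":0.01},{"dp":[0,0,0],"turn":[0,0,0],"claw":0.01},{"dp":[0,0,0],"turn":[0,0,0],"claw":0.01}]'
python3 -m pendant '[{"dp":[0,0,0.005],"turn":[0,0,0],"claw":0.01},{"dp":[0,0,0.02],"turn":[0,0,0],"claw":0.01},{"dp":[0,0,0.05],"turn":[0,0,0],"claw":0.01},{"dp":[0,0,0.09],"turn":[0,0,0],"claw":0.01},{"dp":[0,0,0.13],"turn":[0,0,0],"claw":0.01},{"dp":[0,0,0.15],"turn":[0,0,0],"claw":0.01},{"dp":[0,0,0.156],"turn":[0,0,0],"claw":0.01},{"dp":[0,0,0.156],"turn":[0,0,0],"claw":0.01}]'
python3 -c "
from h import *
snap('side','side7.png')
cv2.imwrite('pics/c7.png',cv2.resize(cv2.imread('pics/side7.png')[100:280,180:380],(600,540)))"
```

```text
t: 11.1
ee_pos: [567.2, 237.0, 44.2]
orientation: [0.393, 3.116, 0.0]
ft_force: [-0.8, -0.2, 6.0]
width: 23.7
t: 11.9
ee_pos: [567.0, 236.9, 200.7]
orientation: [0.393, 3.116, 0.001]
ft_force: [0.2, -0.2, -2.8]
width: 23.6
```

View pics/c7.png

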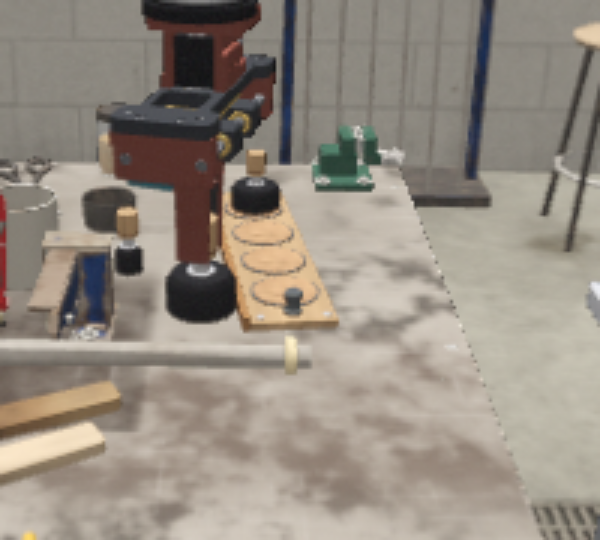

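```bash
python3 -m pendant '[{"dp":[-0.0014,-0.012,0],"turn":[0,0,0],"claw":0.01},{"dp":[-0.0042,-0.035,0],"turn":[0,0,0],"claw":0.01},{"dp":[-0.0084,-0.07,0],"turn":[0,0,0],"claw":0.01},{"dp":[-0.0135,-0.112,0],"turn":[0,0,0],"claw":0.01},{"dp":[-0.0188,-0.156,0],"turn":[0,0,0],"claw":0.01},{"dp":[-0.024,-0.2,0],"turn":[0,0,0],"claw":0.01},{"dp":[-0.0293,-0.244,0],"turn":[0,0,0],"claw":0.01},{"dp":[-0.0344,-0.286,0],"turn":[0,0,0],"claw":0.01}]'
python3 -m pendant '[{"dp":[-0.005,-0.042,0],"turn":[0,0,0],"claw":0.01},{"dp":[-0.01,-0.084,0],"turn":[0,0,0],"claw":0.01},{"dp":[-0.015,-0.126,0],"turn":[0,0,0],"claw":0.01},{"dp":[-0.0195,-0.162,0],"turn":[0,0,0],"claw":0.01},{"dp":[-0.023,-0.19,0],"turn":[0,0,0],"claw":0.01},{"dp":[-0.0248,-0.2044,0],"turn":[0,0,0],"claw":0.01},{"dp":[-0.0248,-0.2064,0],"turn":[0,0,0],"claw":0.01},{"dp":[-0.0248,-0.2064,0],"turn":[0,0,0],"claw":0.01}]'
python3 -m pendant '[{"dp":[0,0,-0.02],"turn":[0,0,0],"claw":0.01},{"dp":[0,0,-0.06],"turn":[0,0,0],"claw":0.01},{"dp":[0,0,-0.095],"turn":[0,0,0],"claw":0.01},{"dp":[0,0,-0.115],"turn":[0,0,0],"claw":0.01},{"dp":[0,0,-0.12],"turn":[0,0,0],"claw":0.01},{"dp":[0,0,-0.12],"turn":[0,0,0],"claw":0.01},{"dp":[0,0,-0.12],"turn":[0,0,0],"claw":0.01}]'
python3 -c "
from h import *
S=snap('side','side8.png')
print(blobs(S,dark(S),(240,140,290,180)))
for x in(500,507.7,515): print(x,proj(S,(x,-255.6,51)))
b=cv2.imread('pics/side8.png')[110:210,200:340]
cv2.imwrite('pics/c8.png',cv2.resize(b,(560,400)))"
```

```text
t: 12.75
ee_pos: [530.6, -51.4, 198.1]
orientation: [-0.393, -3.114, 0.0]
ft_force: [0.5, -0.0, -1.9]
width: 23.6
t: 13.55
ee_pos: [507.1, -255.0, 198.9]
orientation: [-0.394, -3.115, -0.001]
ft_force: [0.6, 0.2, -2.1]
width: 23.4
t: 14.25
ee_pos: [508.7, -255.3, 80.8]
orientation: [0.391, 3.115, -0.001]
ft_force: [0.2, -0.5, -2.4]
width: 23.6
[((np.float64(275.0), np.float64(149.2)), [274, 143, 3, 11, 20]), ((np.float64(271.1), np.float64(146.7)), [270, 144, 3, 6, 15]), ((np.float64(266.1), np.float64(167.8)), [258, 163, 17, 10, 125])]
500 [269.81793142 166.75011984]
507.7 [267.60697823 166.72903838]
515 [265.5111654  166.70914919]
```

View pics/c8.png

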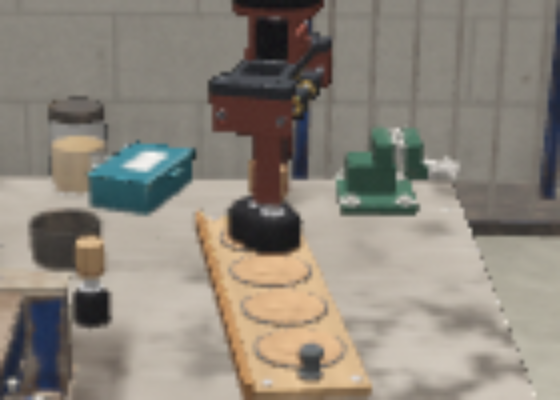

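```bash
python3 -m pendant '[{"dp":[0,0,-0.01],"turn":[0,0,0],"claw":0.01},{"dp":[0,0,-0.016],"turn":[0,0,0],"claw":0.01},{"dp":[0,0,-0.02],"turn":[0,0,0],"claw":0.01},{"dp":[0,0,-0.021],"turn":[0,0,0],"claw":0.01},{"dp":[0,0,-0.021],"turn":[0,0,0],"claw":0.01},{"dp":[0,0,-0.021],"turn":[0,0,0],"claw":0.01},{"dp":[0,0,-0.021],"turn":[0,0,0],"claw":0.01}]'
python3 -m pendant '[{"dp":[0,0,0],"turn":[0,0,0],"claw":0.03},{"dp":[0,0,0],"turn":[0,0,0],"claw":0.05},{"dp":[0,0,0],"turn":[0,0,0],"claw":0.05},{"dp":[0,0,0],"turn":[0,0,0],"claw":0.05},{"dp":[0,0,0.02],"turn":[0,0,0],"claw":0.05},{"dp":[0,0,0.06],"turn":[0,0,0],"claw":0.05},{"dp":[0,0,0.1],"turn":[0,0,0],"claw":0.05},{"dp":[0,0,0.12],"turn":[0,0,0],"claw":0.05}]'
```

```text
t: 15.0
ee_pos: [507.5, -255.8, 59.0]
orientation: [-0.393, -3.117, 0.0]
ft_force: [-3.6, -0.6, 5.1]
width: 23.9
t: 15.8
ee_pos: [509.0, -256.2, 181.9]
orientation: [0.392, 3.113, -0.002]
ft_force: [0.0, -0.7, -1.2]
width: 49.6
```

```bash
python3 -m pendant '[{"dp":[0.015,0.008,0],"turn":[0,0,0],"claw":0.05},{"dp":[0.045,0.025,0],"turn":[0,0,0],"claw":0.05},{"dp":[0.08,0.044,0],"turn":[0,0,0],"claw":0.05},{"dp":[0.115,0.062,0],"turn":[0,0,0],"claw":0.05},{"dp":[0.14,0.076,0],"turn":[0,0,0],"claw":0.05},{"dp":[0.1519,0.0818,0],"turn":[0,0,0],"claw":0.05},{"dp":[0.1519,0.0818,-0.03],"turn":[0,0,0],"claw":0.05},{"dp":[0.1519,0.0818,-0.05],"turn":[0,0,0],"claw":0.05}]'
python3 -c "
from h import *
for n in('top','side'): snap(n,n+'9.png')
a=cv2.imread('pics/top9.png')[100:260,220:410]; b=cv2.imread('pics/side9.png')[60:220,140:330]
cv2.imwrite('pics/c9.png',np.hstack([cv2.resize(a,(400,340)),cv2.resize(b,(400,340))]))"
```

```text
t: 16.6
ee_pos: [659.0, -173.0, 126.2]
orientation: [-0.391, -3.115, -0.0]
ft_force: [-0.2, -0.8, -0.0]
width: 49.8
```

View pics/c9.png

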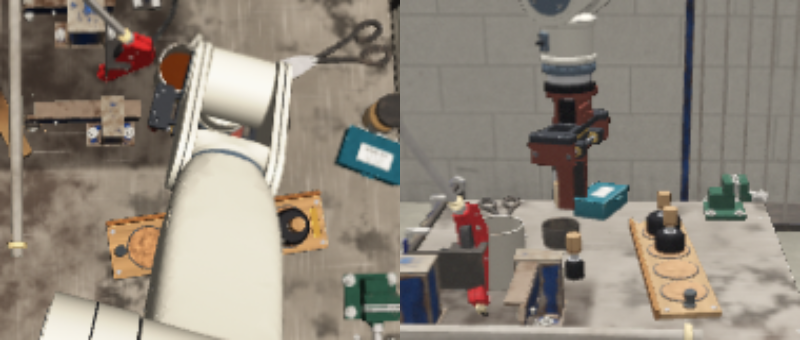

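```bash
python3 -c "
from h import *
T=imaging.get_image('top');S=imaging.get_image('side')
print('mug',tri(T,(306,131),S,(191.3,165.4)))
b=cv2.imread('pics/side0.png')[140:220,150:240]
a=cv2.imread('pics/top0.png')[110:190,220:330]
cv2.imwrite('pics/c10.png',np.hstack([cv2.resize(a,(413,300),interpolation=3),cv2.resize(b,(337,300),interpolation=3)]))"
```

```text
mug (array([ 764.44719495, -153.62298651,   94.04298156]), np.float64(18.169125956984903))
```

View pics/c10.png

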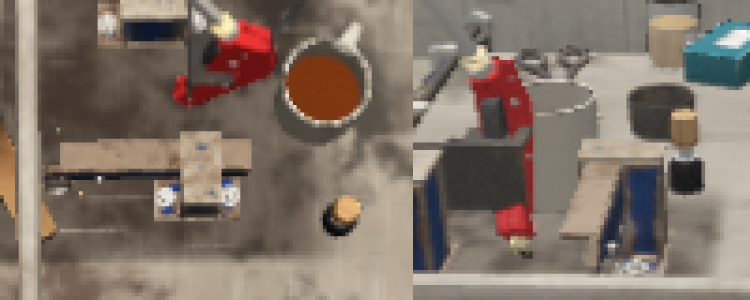

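```bash
python3 -c "
from h import *
T=imaging.get_image('top');S=imaging.get_image('side')
print('cross',tri(T,(273.3,164.7),S,(217.3,180.5)))
print('crossfar',tri(T,(273.3,145),S,(195.5,178.5)))
for z in (40,70,100): print(onz(T,(286.9,151.3),z),proj(S,onz(T,(286.9,151.3),z)))
o=ctrl.get_obs();print(o['ee_pos'],proj(S,o['ee_pos']))
"
```

```text
cross (array([659.92061747, -38.22190999,  89.52273127]), np.float64(1.1856622785084034))
crossfar (array([725.46027672, -39.67960281,  94.86879988]), np.float64(1.8105210612103686))
[714.97273577 -89.85933809  40.        ] [202.04614116 188.52728383]
[708.85306656 -87.41097748  70.        ] [203.4086226  179.96879853]
[702.73339735 -84.96261686 100.        ] [204.80981408 171.18299889]
[ 660.10283581 -174.15107849  129.66951762] [221.16710212 152.43316747]
```

```bash
python3 -m pendant '[{"dp":[0,0,-0.02],"turn":[0,0,0],"claw":0.05},{"dp":[0,0,-0.045],"turn":[0,0,0],"claw":0.05},{"dp":[0,0,-0.065],"turn":[0,0,0],"claw":0.05},{"dp":[0,0,-0.08],"turn":[0,0,0],"claw":0.05},{"dp":[0,0,-0.085],"turn":[0,0,0],"claw":0.05},{"dp":[0,0,-0.085],"turn":[0,0,0],"claw":0.05},{"dp":[0,0,-0.085],"turn":[0,0,0],"claw":0.05}]'
python3 -c "
from h import *
snap('side','side11.png')
cv2.imwrite('pics/c11.png',cv2.resize(cv2.imread('pics/side11.png')[120:220,150:300],(600,400)))"
```

```text
t: 17.6
ee_pos: [660.4, -174.0, 44.8]
orientation: [0.393, 3.115, -0.0]
ft_force: [-0.6, 0.2, -0.2]
width: 50.2
```

View pics/c11.png

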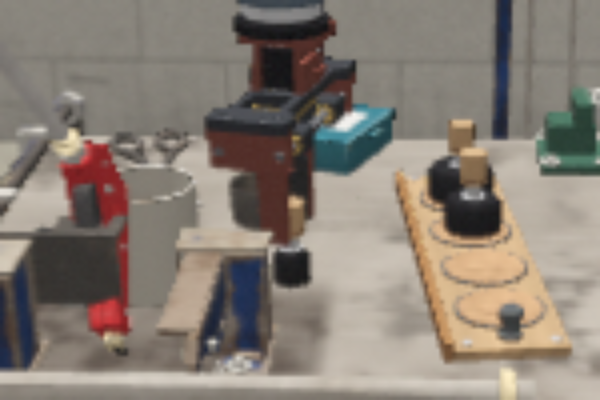

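```bash
python3 -c "
from h import *
S=imaging.get_image('side')
print(proj(S,(660+8,-174+32,50)),proj(S,(660,-174,57)),proj(S,(660,-174,15)))
print(blobs(S,dark(S),(212,178,236,196)),blobs(S,wood(S),(212,160,236,190)))
"
```

```text
[218.58487499 179.20153731] [221.86713294 173.48699771] [222.24407524 185.17715049]
[((np.float64(222.6), np.float64(186.6)), [219, 183, 8, 8, 60])] [((np.float64(223.5), np.float64(173.8)), [222, 169, 4, 11, 42])]
```

```bash
python3 -m pendant '[{"dp":[0,0,0],"turn":[0,0,0],"claw":0.035},{"dp":[0,0,0],"turn":[0,0,0],"claw":0.025},{"dp":[0,0,0],"turn":[0,0,0],"claw":0.01},{"dp":[0,0,0],"turn":[0,0,0],"claw":0.01},{"dp":[0,0,0],"turn":[0,0,0],"claw":0.01},{"dp":[0,0,0],"turn":[0,0,0],"claw":0.01}]'
python3 -m pendant '[{"dp":[0,0,0.005],"turn":[0,0,0],"claw":0.01},{"dp":[0,0,0.02],"turn":[0,0,0],"claw":0.01},{"dp":[0,0,0.05],"turn":[0,0,0],"claw":0.01},{"dp":[0,0,0.09],"turn":[0,0,0],"claw":0.01},{"dp":[0,0,0.13],"turn":[0,0,0],"claw":0.01},{"dp":[0,0,0.15],"turn":[0,0,0],"claw":0.01},{"dp":[0,0,0.156],"turn":[0,0,0],"claw":0.01},{"dp":[0,0,0.156],"turn":[0,0,0],"claw":0.01}]'
```

```text
t: 18.3
ee_pos: [659.7, -173.7, 43.8]
orientation: [0.393, 3.117, 0.0]
ft_force: [0.0, 0.0, 0.9]
width: 23.4
t: 19.1
ee_pos: [659.9, -173.9, 201.0]
orientation: [0.393, 3.115, -0.0]
ft_force: [-0.3, 0.0, -0.8]
width: 23.5
```

```bash
python3 -m pendant '[{"dp":[-0.012,0.005,0],"turn":[0,0,0],"claw":0.01},{"dp":[-0.04,0.018,0],"turn":[0,0,0],"claw":0.01},{"dp":[-0.08,0.036,0],"turn":[0,0,0],"claw":0.01},{"dp":[-0.12,0.054,0],"turn":[0,0,0],"claw":0.01},{"dp":[-0.15,0.0675,0],"turn":[0,0,0],"claw":0.01},{"dp":[-0.168,0.0755,0],"turn":[0,0,0],"claw":0.01},{"dp":[-0.1716,0.0772,0],"turn":[0,0,0],"claw":0.01},{"dp":[-0.1716,0.0772,0],"turn":[0,0,0],"claw":0.01}]'
python3 -m pendant '[{"dp":[0,0,-0.02],"turn":[0,0,0],"claw":0.01},{"dp":[0,0,-0.06],"turn":[0,0,0],"claw":0.01},{"dp":[0,0,-0.095],"turn":[0,0,0],"claw":0.01},{"dp":[0,0,-0.115],"turn":[0,0,0],"claw":0.01},{"dp":[0,0,-0.12],"turn":[0,0,0],"claw":0.01},{"dp":[0,0,-0.12],"turn":[0,0,0],"claw":0.01},{"dp":[0,0,-0.12],"turn":[0,0,0],"claw":0.01}]'
python3 -c "
from h import *
S=snap('side','side12.png')
print(blobs(S,dark(S),(240,160,300,210)))
for x in(480,488,496): print(x,proj(S,(x,-96.6,52)))
b=cv2.imread('pics/side12.png')[120:220,200:340]
cv2.imwrite('pics/c12.png',cv2.resize(b,(560,400)))"
```

```text
t: 19.9
ee_pos: [487.7, -96.4, 199.0]
orientation: [-0.392, -3.116, -0.0]
ft_force: [0.8, -0.7, -0.7]
width: 23.9
t: 20.6
ee_pos: [489.2, -96.9, 80.3]
orientation: [0.393, 3.115, -0.0]
ft_force: [-0.9, 0.3, -0.3]
width: 23.4
[((np.float64(263.4), np.float64(170.8)), [258, 162, 12, 17, 105]), ((np.float64(275.0), np.float64(186.2)), [271, 182, 9, 9, 71])]
480 [277.65415803 184.87683496]
488 [275.07408406 184.85033438]
496 [272.49433244 184.82389754]
```

View pics/c12.png

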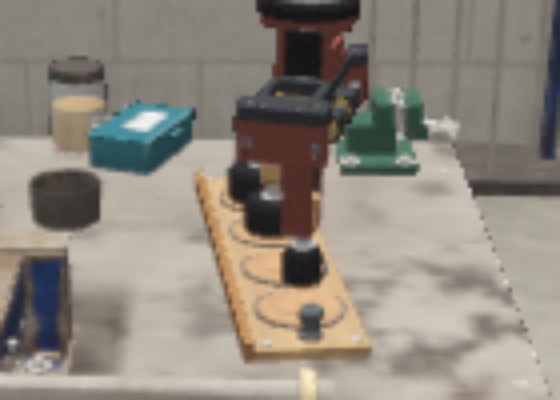

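Disc at column 275.0, as expected for x = 488. Place, release, then go to plug 42.

```bash
python3 -m pendant '[{"dp":[0,0,-0.01],"turn":[0,0,0],"claw":0.01},{"dp":[0,0,-0.016],"turn":[0,0,0],"claw":0.01},{"dp":[0,0,-0.02],"turn":[0,0,0],"claw":0.01},{"dp":[0,0,-0.021],"turn":[0,0,0],"claw":0.01},{"dp":[0,0,-0.021],"turn":[0,0,0],"claw":0.01},{"dp":[0,0,-0.021],"turn":[0,0,0],"claw":0.01},{"dp":[0,0,-0.021],"turn":[0,0,0],"claw":0.01}]'
python3 -m pendant '[{"dp":[0,0,0],"turn":[0,0,0],"claw":0.03},{"dp":[0,0,0],"turn":[0,0,0],"claw":0.05},{"dp":[0,0,0],"turn":[0,0,0],"claw":0.05},{"dp":[0,0,0],"turn":[0,0,0],"claw":0.05},{"dp":[0,0,0.02],"turn":[0,0,0],"claw":0.05},{"dp":[0,0,0.06],"turn":[0,0,0],"claw":0.05},{"dp":[0,0,0.1],"turn":[0,0,0],"claw":0.05},{"dp":[0,0,0.12],"turn":[0,0,0],"claw":0.05}]'
```

```text
t: 21.35
ee_pos: [487.9, -96.5, 58.8]
orientation: [-0.393, -3.117, -0.0]
ft_force: [-1.7, 1.1, 2.3]
width: 23.6
t: 22.15
ee_pos: [489.3, -96.8, 181.7]
orientation: [0.392, 3.113, -0.001]
ft_force: [0.1, 0.0, 0.4]
width: 49.9
```

```bash
python3 -m pendant '[{"dp":[0.001,0.015,0],"turn":[0,0,0],"claw":0.05},{"dp":[0.003,0.045,0],"turn":[0,0,0],"claw":0.05},{"dp":[0.006,0.09,0],"turn":[0,0,0],"claw":0.05},{"dp":[0.008,0.135,0],"turn":[0,0,0],"claw":0.05},{"dp":[0.011,0.18,0],"turn":[0,0,0],"claw":0.05},{"dp":[0.013,0.225,0],"turn":[0,0,0],"claw":0.05},{"dp":[0.016,0.27,0],"turn":[0,0,0],"claw":0.05},{"dp":[0.019,0.315,0],"turn":[0,0,0],"claw":0.05}]'
python3 -m pendant '[{"dp":[0.003,0.045,0],"turn":[0,0,0],"claw":0.05},{"dp":[0.005,0.09,0],"turn":[0,0,0],"claw":0.05},{"dp":[0.008,0.135,0],"turn":[0,0,0],"claw":0.05},{"dp":[0.010,0.175,0],"turn":[0,0,0],"claw":0.05},{"dp":[0.012,0.2,0],"turn":[0,0,0],"claw":0.05},{"dp":[0.012,0.2076,0],"turn":[0,0,0],"claw":0.05},{"dp":[0.012,0.2076,0],"turn":[0,0,0],"claw":0.05},{"dp":[0.012,0.2076,0],"turn":[0,0,0],"claw":0.05}]'
python3 -m pendant '[{"dp":[0,0,-0.02],"turn":[0,0,0],"claw":0.05},{"dp":[0,0,-0.055],"turn":[0,0,0],"claw":0.05},{"dp":[0,0,-0.08],"turn":[0,0,0],"claw":0.05},{"dp":[0,0,-0.09],"turn":[0,0,0],"claw":0.05},{"dp":[0,0,-0.09],"turn":[0,0,0],"claw":0.05}]'
python3 -c "
from h import *
S=snap('side','side13.png');T=snap('top','top13.png')
o=ctrl.get_obs();print(o['ee_pos'],proj(S,o['ee_pos']))
a=cv2.imread('pics/top13.png')[160:260,250:410]; b=cv2.imread('pics/side13.png')[210:350,190:350]
cv2.imwrite('pics/c13.png',np.hstack([cv2.resize(a,(400,250)),cv2.resize(b,(286,250))]))"
```

```text
t: 22.95
ee_pos: [505.6, 220.8, 177.2]
orientation: [-0.392, -3.115, 0.001]
ft_force: [0.7, -0.7, 0.6]
width: 50.0
t: 23.75
ee_pos: [518.2, 424.8, 177.7]
orientation: [-0.393, -3.116, 0.003]
ft_force: [-0.2, -0.0, 0.1]
width: 50.1
t: 24.25
ee_pos: [518.4, 424.2, 87.4]
orientation: [-0.395, -3.115, 0.004]
ft_force: [-0.0, 0.3, -0.8]
width: 50.0
[519.71573468 425.82984779  89.75691014] [269.50370396 281.03311333]
```

View pics/c13.png

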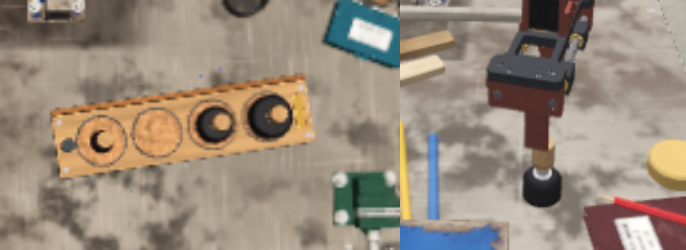

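```bash
python3 -m pendant '[{"dp":[0,0,-0.015],"turn":[0,0,0],"claw":0.05},{"dp":[0,0,-0.03],"turn":[0,0,0],"claw":0.05},{"dp":[0,0,-0.042],"turn":[0,0,0],"claw":0.05},{"dp":[0,0,-0.045],"turn":[0,0,0],"claw":0.05},{"dp":[0,0,-0.045],"turn":[0,0,0],"claw":0.05},{"dp":[0,0,-0.045],"turn":[0,0,0],"claw":0.05}]'
python3 -m pendant '[{"dp":[0,0,0],"turn":[0,0,0],"claw":0.035},{"dp":[0,0,0],"turn":[0,0,0],"claw":0.025},{"dp":[0,0,0],"turn":[0,0,0],"claw":0.01},{"dp":[0,0,0],"turn":[0,0,0],"claw":0.01},{"dp":[0,0,0],"turn":[0,0,0],"claw":0.01},{"dp":[0,0,0],"turn":[0,0,0],"claw":0.01}]'
python3 -m pendant '[{"dp":[0,0,0.005],"turn":[0,0,0],"claw":0.01},{"dp":[0,0,0.02],"turn":[0,0,0],"claw":0.01},{"dp":[0,0,0.05],"turn":[0,0,0],"claw":0.01},{"dp":[0,0,0.09],"turn":[0,0,0],"claw":0.01},{"dp":[0,0,0.13],"turn":[0,0,0],"claw":0.01},{"dp":[0,0,0.15],"turn":[0,0,0],"claw":0.01},{"dp":[0,0,0.156],"turn":[0,0,0],"claw":0.01},{"dp":[0,0,0.156],"turn":[0,0,0],"claw":0.01}]'
```

```text
t: 24.95
ee_pos: [519.1, 426.2, 43.7]
orientation: [0.393, 3.117, 0.0]
ft_force: [-0.8, -0.3, -1.0]
width: 49.9
t: 25.55
ee_pos: [519.0, 426.0, 43.9]
orientation: [0.393, 3.117, -0.0]
ft_force: [-0.1, -0.2, 2.1]
width: 23.5
t: 26.35
ee_pos: [519.2, 426.3, 201.0]
orientation: [0.393, 3.116, 0.002]
ft_force: [0.6, -0.1, -1.8]
width: 23.2
```

```bash
python3 -m pendant '[{"dp":[-0.0005,-0.012,0],"turn":[0,0,0],"claw":0.01},{"dp":[-0.001,-0.035,0],"turn":[0,0,0],"claw":0.01},{"dp":[-0.0025,-0.074,0],"turn":[0,0,0],"claw":0.01},{"dp":[-0.004,-0.119,0],"turn":[0,0,0],"claw":0.01},{"dp":[-0.006,-0.165,0],"turn":[0,0,0],"claw":0.01},{"dp":[-0.0075,-0.211,0],"turn":[0,0,0],"claw":0.01},{"dp":[-0.009,-0.257,0],"turn":[0,0,0],"claw":0.01},{"dp":[-0.0106,-0.302,0],"turn":[0,0,0],"claw":0.01}]'
python3 -m pendant '[{"dp":[-0.0016,-0.046,0],"turn":[0,0,0],"claw":0.01},{"dp":[-0.0032,-0.092,0],"turn":[0,0,0],"claw":0.01},{"dp":[-0.005,-0.138,0],"turn":[0,0,0],"claw":0.01},{"dp":[-0.0066,-0.184,0],"turn":[0,0,0],"claw":0.01},{"dp":[-0.008,-0.228,0],"turn":[0,0,0],"claw":0.01},{"dp":[-0.0094,-0.265,0],"turn":[0,0,0],"claw":0.01},{"dp":[-0.0103,-0.29,0],"turn":[0,0,0],"claw":0.01},{"dp":[-0.0106,-0.3002,0],"turn":[0,0,0],"claw":0.01}]'
python3 -m pendant '[{"dp":[0,0,0],"turn":[0,0,0],"claw":0.01},{"dp":[0,0,-0.02],"turn":[0,0,0],"claw":0.01},{"dp":[0,0,-0.06],"turn":[0,0,0],"claw":0.01},{"dp":[0,0,-0.095],"turn":[0,0,0],"claw":0.01},{"dp":[0,0,-0.115],"turn":[0,0,0],"claw":0.01},{"dp":[0,0,-0.12],"turn":[0,0,0],"claw":0.01},{"dp":[0,0,-0.12],"turn":[0,0,0],"claw":0.01},{"dp":[0,0,-0.12],"turn":[0,0,0],"claw":0.01}]'
python3 -c "
from h import *
S=snap('side','side14.png')
print(proj(S,(497.8,-176.2,52)))
b=cv2.imread('pics/side14.png')[120:220,200:340]
cv2.imwrite('pics/c14.png',cv2.resize(b,(560,400)))"
```

```text
t: 27.15
ee_pos: [506.4, 121.4, 197.9]
orientation: [-0.392, -3.114, 0.002]
ft_force: [0.6, -0.1, -1.8]
width: 23.2
t: 27.95
ee_pos: [496.0, -178.2, 198.1]
orientation: [-0.397, -3.113, -0.001]
ft_force: [-0.3, 0.1, -2.0]
width: 23.8
t: 28.75
ee_pos: [498.5, -175.8, 80.5]
orientation: [0.392, 3.116, -0.0]
ft_force: [-0.4, -0.3, -1.8]
width: 23.6
[271.1430777  175.11179163]
```

View pics/c14.png

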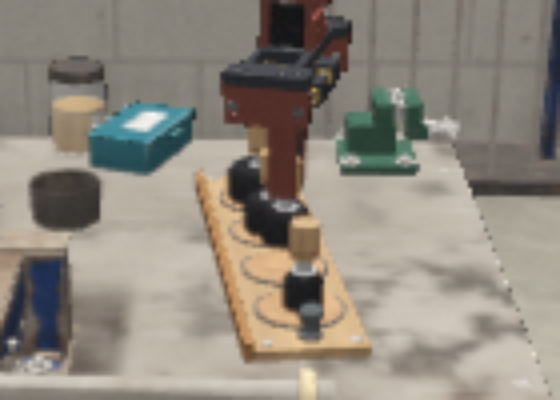

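```bash
python3 -m pendant '[{"dp":[0,0,-0.01],"turn":[0,0,0],"claw":0.01},{"dp":[0,0,-0.016],"turn":[0,0,0],"claw":0.01},{"dp":[0,0,-0.02],"turn":[0,0,0],"claw":0.01},{"dp":[0,0,-0.021],"turn":[0,0,0],"claw":0.01},{"dp":[0,0,-0.021],"turn":[0,0,0],"claw":0.01},{"dp":[0,0,-0.021],"turn":[0,0,0],"claw":0.01},{"dp":[0,0,-0.021],"turn":[0,0,0],"claw":0.01}]'
python3 -m pendant '[{"dp":[0,0,0],"turn":[0,0,0],"claw":0.03},{"dp":[0,0,0],"turn":[0,0,0],"claw":0.045},{"dp":[0,0,0],"turn":[0,0,0],"claw":0.045},{"dp":[0,0,0],"turn":[0,0,0],"claw":0.045},{"dp":[0,0,0.02],"turn":[0,0,0],"claw":0.045},{"dp":[0,0,0.06],"turn":[0,0,0],"claw":0.045},{"dp":[0,0,0.1],"turn":[0,0,0],"claw":0.045},{"dp":[0,0,0.14],"turn":[0,0,0],"claw":0.045}]'
python3 -m pendant '[{"dp":[0,0.04,0],"turn":[0,0,0],"claw":0.045},{"dp":[0,0.085,0],"turn":[0,0,0],"claw":0.045},{"dp":[0,0.13,0],"turn":[0,0,0],"claw":0.045},{"dp":[0,0.175,0],"turn":[0,0,0],"claw":0.045},{"dp":[0,0.22,0],"turn":[0,0,0],"claw":0.045},{"dp":[0,0.265,0],"turn":[0,0,0],"claw":0.045},{"dp":[0,0.3,0],"turn":[0,0,0],"claw":0.045},{"dp":[0,0.32,0],"turn":[0,0,0],"claw":0.045}]'
python3 -m pendant '[{"dp":[0,0.04,0],"turn":[0,0,0],"claw":0.045},{"dp":[0,0.085,0],"turn":[0,0,0],"claw":0.045},{"dp":[0,0.13,0],"turn":[0,0,0],"claw":0.045},{"dp":[0,0.16,0],"turn":[0,0,0],"claw":0.045},{"dp":[0,0.17,0],"turn":[0,0,0],"claw":0.045},{"dp":[0,0.17,0],"turn":[0,0,0],"claw":0.045},{"dp":[0,0.17,0],"turn":[0,0,0],"claw":0.045}]'
python3 -c "
from h import *
S=snap('side','side15.png');T=snap('top','top15.png')
P=[(488,-96.6),(497.8,-176.2),(507.7,-255.6),(517.4,-335)]
for p in P:
    u=proj(T,(*p,62)).round().astype(int);v=proj(S,(*p,72)).round().astype(int)
    w=blobs(T,wood(T),(u[0]-6,u[1]-6,u[0]+7,u[1]+7)); print(p,'exp',proj(T,(*p,80)).round(1),w)
    d=blobs(T,dark(T),(u[0]-16,u[1]-14,u[0]+11,u[1]+14)); print('  disc exp',proj(T,(*p,40)).round(1),d)
a=cv2.imread('pics/top15.png')[160:260,250:410]; b=cv2.imread('pics/side15.png')[120:220,200:340]
cv2.imwrite('pics/c15.png',np.hstack([cv2.resize(a,(400,250)),cv2.resize(b,(350,250))]))"
```

```text
t: 29.5
ee_pos: [497.8, -176.2, 58.7]
orientation: [0.393, 3.117, -0.0]
ft_force: [-0.6, 0.1, 0.1]
width: 23.8
t: 30.3
ee_pos: [497.4, -176.0, 200.0]
orientation: [-0.393, -3.116, -0.0]
ft_force: [0.5, -1.0, -0.1]
width: 44.7
t: 31.1
ee_pos: [497.5, 146.4, 198.8]
orientation: [0.39, 3.117, 0.001]
ft_force: [-0.3, 1.0, -0.2]
width: 45.0
t: 31.8
ee_pos: [497.5, 312.8, 198.4]
orientation: [-0.393, -3.116, 0.001]
ft_force: [1.1, -0.7, -0.4]
width: 45.0
(488, -96.6) exp [291.5 214.8] [((np.float64(291.5), np.float64(214.5)), [285, 209, 13, 13, 138])]
  disc exp [290.5 215.5] [((np.float64(288.7), np.float64(217.2)), [286, 212, 8, 9, 27])]
(497.8, -176.2) exp [314.8 211.5] [((np.float64(315.8), np.float64(210.8)), [308, 206, 13, 13, 97])]
  disc exp [313.2 212.2] [((np.float64(311.2), np.float64(213.2)), [308, 207, 11, 12, 41])]
(507.7, -255.6) exp [337.9 208.1] [((np.float64(339.6), np.float64(208.4)), [335, 203, 9, 13, 69])]
  disc exp [335.7 209. ] [((np.float64(333.1), np.float64(210.1)), [328, 203, 15, 14, 60])]
(517.4, -335) exp [360.7 204.8] [((np.float64(361.1), np.float64(205.0)), [357, 202, 8, 7, 42])]
  disc exp [357.9 205.8] [((np.float64(355.9), np.float64(206.9)), [349, 198, 18, 17, 81])]
```

View pics/c15.png

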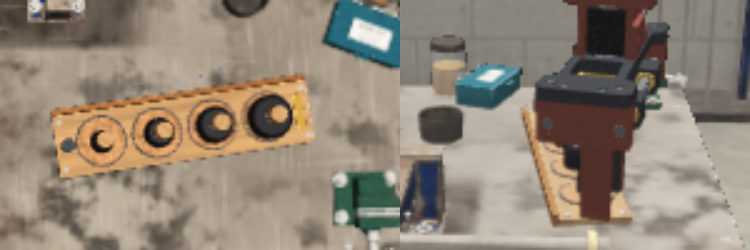

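```bash
python3 -m pendant '[{"dp":[0,0,0],"turn":[0,0,0],"claw":0.045},{"dp":[0,0,0],"turn":[0,0,0],"claw":0.045},{"dp":[0,0,0],"turn":[0,0,0],"claw":0.045}]'; python3 -c "
from h import *
print(ctrl.get_obs()['qvel'].round(4)); print(ctrl.close_job())"
```

```text
t: 32.2
ee_pos: [498.0, 313.3, 198.8]
orientation: [0.394, 3.117, 0.0]
ft_force: [0.4, -0.4, 0.6]
width: 44.7
[ 0.0061  0.0014 -0.0013  0.0016  0.0004  0.0009]
the job is handed in; nothing more can be done
None
```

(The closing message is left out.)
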